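# Power up the desk audio in the safe order

### The job

Switch on the desk audio by pressing the power buttons lightly with a fingertip so that each stays down: first the audio interface, then the mixer, and the speaker last so that it does not thump. Do not pick up, push along or press hard on any device, leave the mixer's faders as they are set, and leave the painted figure, the paint pot and the brush cup standing where they are.

Things in the scene. Friction and masses are not known exactly. Their poses are not given: they have to be found in the camera images.
- interface: Audio interface: small loose aluminium box, 110 (x) x 150 (y) x 50 mm tall, 0.65 kg, black front on its +x face, one large black dial (48 mm across, 18 mm tall, fixed) on its top at x -5, y -35 mm. Origin at the centre of its underside, z up.
- interface_button (a point): Top centre of the power button's cap (plain grey, round, 28 mm across, in a steel collar 38 mm across, 2 mm tall), at x -10, y +40 mm from the interface's origin. It stands 21 mm above the device's top when off (then 71 mm above the desk), 11 mm when fully in. The cap is springy rubber: gives 0.4 mm per newton (8 mm at most), springs back when let go. z up.
- interface_power (a joint): Travel of the interface's power button, straight down, in m: 0 = off (standing proud), 0.010 = fully in against a stop, cushioned only by the rubber cap. It counts as on past 0.006. There is no spring: a steady push of about 2.5 N (more when fast) moves it, and it stays where it is left. Over 20 N is too hard.
- mixer: Mixer: flat loose dark steel box with black cheeks, 190 (x) x 176 (y) x 45 mm tall (cheeks 50 mm), 0.9 kg, with six small knobs (12 mm tall) and three faders on its top. Origin at the centre of its underside, front to its +x, z up.
- mixer_button (a point): Top centre of the power button's cap (plain grey, round, 28 mm across, in a steel collar 38 mm across, 2 mm tall), in the mixer's rear corner at x -68, y +52 mm from its origin. It stands 21 mm above the device's top when off (then 66 mm above the desk), 11 mm when fully in. The cap is springy rubber: gives 0.4 mm per newton (8 mm at most), springs back when let go. z up.
- mixer_power (a joint): Travel of the mixer's power button, straight down, in m: 0 = off (standing proud), 0.010 = fully in against a stop, cushioned only by the rubber cap. It counts as on past 0.006. There is no spring: a steady push of about 2.5 N (more when fast) moves it, and it stays where it is left. Over 20 N is too hard.
- fader1_cap (a point): Top centre of a mixer fader cap (black, 18 x 10 mm, 13 mm tall), on the front half of the mixer's top, at y +50 mm from the mixer's origin, 58 mm above the desk. It slides along the mixer's x at a push of 0.6 N and stays where it is left.
- fader2_cap (a point): Top centre of a mixer fader cap (black, 18 x 10 mm, 13 mm tall), on the front half of the mixer's top, at y 0 from the mixer's origin, 58 mm above the desk. It slides along the mixer's x at a push of 0.6 N and stays where it is left.
- fader3_cap (a point): Top centre of a mixer fader cap (black, 18 x 10 mm, 13 mm tall), on the front half of the mixer's top, at y -50 mm from the mixer's origin, 58 mm above the desk. It slides along the mixer's x at a push of 0.6 N and stays where it is left.
- speaker: Speaker: loose black upright box, 110 (x) x 120 (y) x 130 mm tall, 0.95 kg, round woofer and tweeter on its +x face; the figure stands on its top. Origin at the centre of its underside, z up.
- speaker_button (a point): Top centre of the power button's cap (plain grey, round, 28 mm across, in a steel collar 38 mm across, 2 mm tall), on its top at x 0, y -30 mm from the speaker's origin. It stands 21 mm above the device's top when off (then 151 mm above the desk), 11 mm when fully in. The cap is springy rubber: gives 0.4 mm per newton (8 mm at most), springs back when let go. z up.
- speaker_power (a joint): Travel of the speaker's power button, straight down, in m: 0 = off (standing proud), 0.010 = fully in against a stop, cushioned only by the rubber cap. It counts as on past 0.006. There is no spring: a steady push of about 2.5 N (more when fast) moves it, and it stays where it is left. Over 20 N is too hard.
- figure: Painted figure, 39 mm tall on a round base 30 mm across, 30 g, loose, standing on top of the speaker about 62 mm from the button's centre on its +y side. Origin under its base.
- paint_pot: Closed paint pot, 40 mm across, 60 mm tall, loose on the desk in front of the devices (larger x). Origin under its base.
- brush_cup: White cup of brushes, 68 mm across at its rim, 85 mm tall (brushes to 170 mm), loose on the desk in front of the devices (larger x). Origin under its base.
Mind the look-alikes: they are no part of the job. Leave any orange look-alike of the speaker alone.

How it is judged:
By the outcome, as a careful person would: the job done as asked, in the order asked, and still so for the second after the job is handed in, with the robot touching nothing.
It also fails if it takes over 56 s, if anything falls off the work surface, if the arm or the gripper's body presses on something with over 40 N, if the wrist force passes 120 N, or if a joint passes its speed limit or range.

### The arm

A 6-joint arm with a two-finger parallel gripper is mounted at the origin on the work surface. World frame = base frame: x ahead of the robot, y to its left, z up, the work surface at z = 0. Lengths are in m, angles in rad, forces in N, time in s.
With the tool pointing down it reaches from about 0.275 to 1 m from the base axis. Payload 8.4 kg.
Tool frame: the origin (TCP) lies on the centre line of the jaws, within the pads' length; the fingertips stand 17 mm ahead of it and the grasp point (between the pads) lies 2 mm behind it (bot.tcp_to_tips is the z of the fingertips in the tool frame, in m); z points along the fingers, y is the line along which they close (so a half turn about z gives the same grasp; the last joint's range is limited). The gripper opens to 85 mm and grips with 20 to 120 N. Pads are 22 mm wide; open, the fingers measure 114 mm over their backs; the gripper's body (76 mm by 85 mm) begins 54 mm behind the grasp point. The pads swing forward as they close: fully open they stand 13 mm farther back than shut.
Start: joints at [-1.174, 0.353, 1.633, -0, 1.155, -0.002], TCP at [0.243, -0.576, 0.248] pointing down, gripper open.
Joint ranges: [-2.63, 2.63], [-0.92, 2.1], [0.06, 2.66], [-1.3, 4.44], [0, 2.69], [-3.02, 3.02]. Speed limits (rad/s): [2.22, 2.22, 2.79, 3.14, 3.14, 3.14].

### API

Orientations are given as a unit quaternion [x, y, z, w].
In Python, from workcell import bot, hand, kinematics, get_obs, vision, hand_in gives the robot as it stands. The module is installed in compiled form; this text tells all that it offers. Calls block until the motion is done:
- bot.reach(position, orientation): joint-space move of the TCP to a pose.
- bot.servo_line(position, ori=None, velocity=0.15): straight line of the TCP; ori=None keeps the orientation; velocity is the mean speed in m/s.
- bot.goto_joints(angles): joint-space move.
- hand.move_gripper(opening, strength=None): finger opening in m; strength is the grip in N (None keeps the last); returns when the fingers have stopped.
- bot.dwell(seconds).
- kinematics.solve_ik(position, orientation): joint angles nearest the present ones, or None.
- get_obs(): the state.
- vision.read_camera(name): name is "side" or "top" or "wrist"; returns a dict with "frame" (400x640x3 uint8, red, green, blue), "intrinsics" (3x3 intrinsics, pixels), "dist" ([k1, k2, p1, p2, k3] as OpenCV has them; the pictures are not rectified), "view" (4x4, takes a point from world to camera coordinates). Camera axes: x right, y down, z forward; pixel columns grow to the right and rows downward; lengths in m; the calibration is good to about 2 mm. A picture is of the moment at which its call begins. There is no depth.
A pose or a line that the arm cannot do raises bot.IKError and nothing moves.
- hand_in(): hands the job in; it is judged then, once.
The state is a dict: "time_s": time; "joint_pos": joint angles; "joint_vel": joint speeds; "joint_efforts": joint torques, N m; "position": TCP position; "orientation": TCP orientation; "wrist_force": force on the tool from outside, world axes, zero at the start; "ft_torque": the same for the moment, N m; "gripper_width": finger opening in m; "grip_force": force on a finger pad.
Only numpy, scipy, OpenCV 4.12 (cv2) and the standard library are available. Lean on these libraries where they do the work, as an engineer would, in place of code of your own. Each camera call takes 0.05 s, during which the arm holds its last target. There are 200 camera calls.

## Working session

There is one attempt and no reset: what is moved stays moved. The work goes in short steps, each a Python script; the robot and the scene stay as the last script left them, time stands still between calls to the robot, and variables do not carry over. Pictures are saved under pics/ and viewed, at most 10 in all, crops included, and the job is handed in when it is done.

```bash
mkdir -p pics; python3 - <<'E'
from workcell import *
import cv2,numpy as np
for n in("top","side"):
    c=vision.read_camera(n); cv2.imwrite(f"pics/{n}0.png",c["frame"][:,:,::-1]); np.savez(n+"0.npz",**c)
    print(n,c["intrinsics"].tolist(),c["dist"],np.round(c["view"],3).tolist())
o=get_obs();print(o["time_s"],o["orientation"],o["gripper_width"],o["wrist_force"],bot.tcp_to_tips)
E
```

```text
top [[404.33063653612385, 0.0, 318.7876648205349], [0.0, 404.33063653612385, 196.8728975940785], [0.0, 0.0, 1.0]] [0.00083611 0.         0.         0.         0.        ] [[0.028, -1.0, 0.009, -0.014], [-0.997, -0.029, -0.066, 0.524], [0.066, -0.007, -0.998, 1.179], [0.0, 0.0, 0.0, 1.0]]
side [[380.08282818569717, 0.0, 319.6379428799035], [0.0, 380.08282818569717, 197.79214850427658], [0.0, 0.0, 1.0]] [0.02518309 0.         0.         0.         0.        ] [[-0.925, -0.38, -0.02, 0.467], [-0.213, 0.56, -0.8, 0.184], [0.315, -0.736, -0.599, 0.836], [0.0, 0.0, 0.0, 1.0]]
0.1 [ 9.80182679e-01  1.98094797e-01 -1.16022760e-04 -5.93859593e-04] 0.08536267352137021 [ 0.3332216  -0.30152393 -0.07286333] 0.017
```

View pics/top0.png

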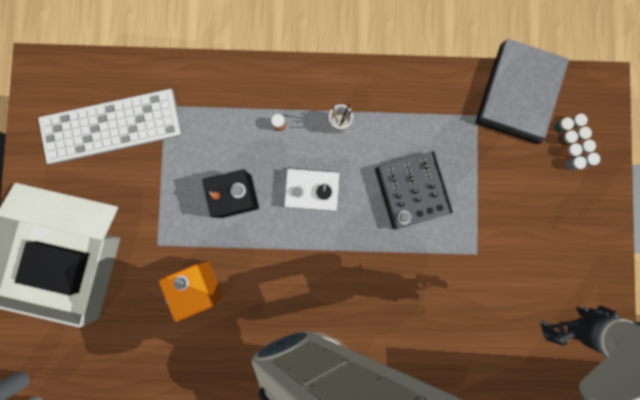

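View pics/side0.png

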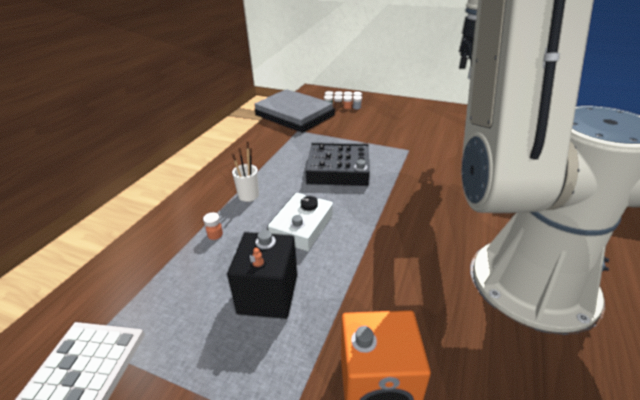

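Candidates in the top view:
- Interface, white/aluminium box: (312,190), cap (296,191).
- Mixer: (413,190), cap (404,217).
- Black speaker: (230,193), cap (238,190), with the figure at (214,196).
- Orange look-alike: (188,290), cap (181,283). I'll leave this one alone.

Next, a close crop to check the choice.

```bash
python3 - <<'E'
import cv2
a=cv2.imread("pics/top0.png")[150:240,190:460]; b=cv2.imread("pics/side0.png")[140:280,220:380]
a=cv2.resize(a,None,fx=2.9,fy=2.9,interpolation=cv2.INTER_CUBIC); b=cv2.resize(b,None,fx=5,fy=4,interpolation=cv2.INTER_CUBIC)
cv2.imwrite("pics/ct.png",a); cv2.imwrite("pics/cs.png",b)
E
```

```text
(no output)
```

View pics/ct.png

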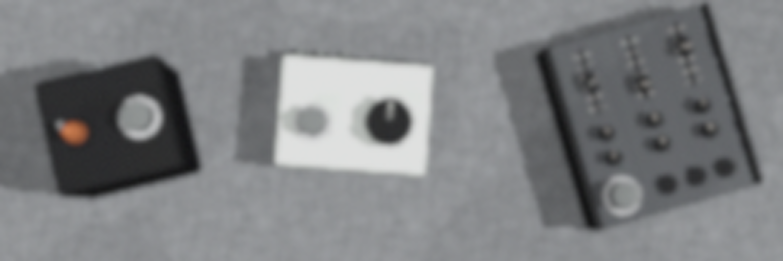

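View pics/cs.png

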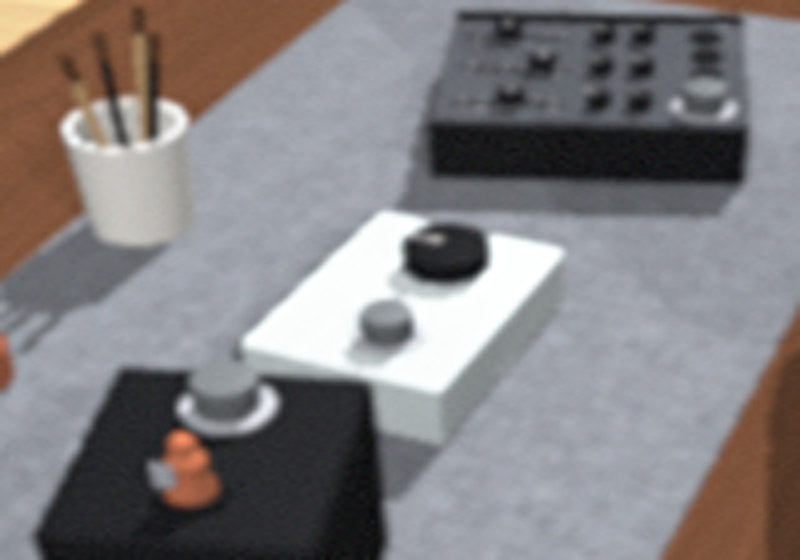

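The crops confirm the choice. In the top view the caps are at interface (297.6,191.7), mixer (404.5,217.2) and black speaker (237.6,190), with the figure at (215,195). Now I'll triangulate.

```bash
cat > h.py <<'E'
import numpy as np,cv2
def ray(n,px):
    c=np.load(n+"0.npz"); u=cv2.undistortPoints(np.array([[px]],float),c["intrinsics"],c["dist"])[0,0]
    R,t=c["view"][:3,:3],c["view"][:3,3]; return -R.T@t, R.T@np.r_[u,1]
def at(n,px,z):
    o,d=ray(n,px); return (o+d*(z-o[2])/d[2])[:2]
T=lambda a,b:(190+a/2.9-.3,150+b/2.9-.3)
S=lambda a,b:(220+a/5-.4,140+b/4-.4)
E
python3 - <<'E'
from h import *
from workcell import kinematics
from scipy.spatial.transform import Rotation as Ro
P={}
for k,a,b,z in(("interface",(312,121),(387,315),.071),("mixer",(622,194),(707,88),.066),("speaker",(138,116),(223,378),.151)):
    P[k]=np.r_[at("top",T(*a),z),z]; print(k,P[k].round(4),at("side",S(*b),z).round(4))
# yaws: speaker->figure(+y), interface top edge y, mixer cheek
print("fig",at("top",T(72,132),.15))
for n,a,b,z in(("interface y",(427,174),(275,164),.05),("speaker x",(62,193),(37,87),.13),("mixer x",(592,225),(545,50),.05)):
    d=at("top",T(*b),z)-at("top",T(*a),z); print(n,np.degrees(np.arctan2(d[1],d[0])).round(1),np.hypot(*d).round(3))
for k in P:
  for yaw in (-100,-80,80,100):
    q=kinematics.solve_ik(P[k]+[0,0,.05],(Ro.from_euler('z',yaw,degrees=True)*Ro.from_euler('x',180,degrees=True)).as_quat()); print(k,yaw,None if q is None else np.round(q,2))
E
```

```text
interface [0.5341 0.0621 0.071 ] [0.5353 0.0652]
mixer [ 0.4717 -0.2426  0.066 ] [ 0.4718 -0.2456]
speaker [0.5279 0.2159 0.151 ] [0.5307 0.2177]
fig [0.51173789 0.27505682]
interface y 87.9 0.151
speaker x 15.8 0.101
mixer x 16.0 0.18
interface -100 [ 0.11  0.38  1.93 -0.    0.84 -2.85]
interface -80 None
interface 80 [ 0.11  0.38  1.93 -0.    0.84  0.29]
interface 100 [ 0.11  0.38  1.93 -0.    0.84 -0.06]
mixer -100 [-0.48  0.38  1.95 -0.    0.82  2.84]
mixer -80 [-0.48  0.38  1.95 -0.    0.82  2.49]
mixer 80 [-0.48  0.38  1.95 -0.    0.82 -0.3 ]
mixer 100 [-0.48  0.38  1.95  0.    0.82 -0.65]
speaker -100 [ 0.39  0.32  1.8   0.    1.02 -2.58]
speaker -80 [ 0.39  0.32  1.8  -0.    1.02 -2.93]
speaker 80 [ 0.39  0.32  1.8  -0.    1.02  0.56]
speaker 100 [ 0.39  0.32  1.8  -0.    1.02  0.21]
```

```bash
cat >> h.py <<'E'
from workcell import *
from scipy.spatial.transform import Rotation as Ro
def press(x,y,z,yaw,start=.018):
    q=(Ro.from_euler('z',yaw,degrees=True)*Ro.from_euler('x',180,degrees=True)).as_quat()
    L=bot.tcp_to_tips; hi=[x,y,max(z+.08,.24)+L]
    bot.reach(hi,q); bot.servo_line([x,y,z+L+start],velocity=.1); bot.dwell(.2)
    f0=np.array(get_obs()["wrist_force"]); g=start; log=[]
    while g>-.016:
        g-=.001; bot.servo_line([x,y,z+L+g],velocity=.012)
        o=get_obs(); f=o["wrist_force"]-f0; log.append((round(1e3*(o["position"][2]-z-L),1),round(f[2],1),round(float(np.hypot(*f[:2])),1)))
        if f[2]>5.5: break
    bot.servo_line(hi,velocity=.12)
    print(log,get_obs()["time_s"])
E
python3 - <<'E'
from h import *
hand.move_gripper(0.0)
press(.5347,.0635,.071,90)
c=vision.read_camera("top")["frame"][150:240,190:460,::-1]
cv2.imwrite("pics/a1.png",cv2.resize(c,None,fx=2.9,fy=2.9,interpolation=cv2.INTER_CUBIC))
s=vision.read_camera("side")["frame"][140:280,220:380,::-1]
cv2.imwrite("pics/s1.png",cv2.resize(s,None,fx=5,fy=4,interpolation=cv2.INTER_CUBIC))
E
```

```text
[(np.float64(17.0), np.float64(-0.7), 1.1), (np.float64(15.9), np.float64(-0.4), 0.6), (np.float64(14.9), np.float64(-0.4), 0.8), (np.float64(13.9), np.float64(0.5), 1.0), (np.float64(12.9), np.float64(0.2), 0.0), (np.float64(11.9), np.float64(-0.0), 1.0), (np.float64(10.9), np.float64(-0.2), 1.1), (np.float64(9.9), np.float64(-1.4), 1.0), (np.float64(8.9), np.float64(-0.7), 0.9), (np.float64(7.9), np.float64(-0.2), 1.2), (np.float64(6.9), np.float64(0.5), 0.9), (np.float64(5.9), np.float64(-0.9), 0.9), (np.float64(4.9), np.float64(-0.1), 1.0), (np.float64(3.9), np.float64(-0.6), 1.0), (np.float64(2.9), np.float64(-0.5), 0.7), (np.float64(1.9), np.float64(-0.7), 0.6), (np.float64(0.9), np.float64(-0.3), 0.2), (np.float64(-0.0), np.float64(-0.5), 0.4), (np.float64(-0.9), np.float64(0.8), 0.5), (np.float64(-2.0), np.float64(2.5), 0.8), (np.float64(-3.0), np.float64(1.5), 0.2), (np.float64(-4.0), np.float64(1.9), 1.1), (np.float64(-5.0), np.float64(1.2), 1.3), (np.float64(-6.0), np.float64(1.5), 0.7), (np.float64(-7.0), np.float64(1.3), 0.7), (np.float64(-8.0), np.float64(1.4), 1.3), (np.float64(-9.0), np.float64(1.9), 0.6), (np.float64(-10.0), np.float64(1.7), 0.8), (np.float64(-11.0), np.float64(2.2), 0.9), (np.float64(-11.9), np.float64(3.4), 0.9), (np.float64(-12.8), np.float64(7.2), 1.4)] 14.6333
```

View pics/s1.png

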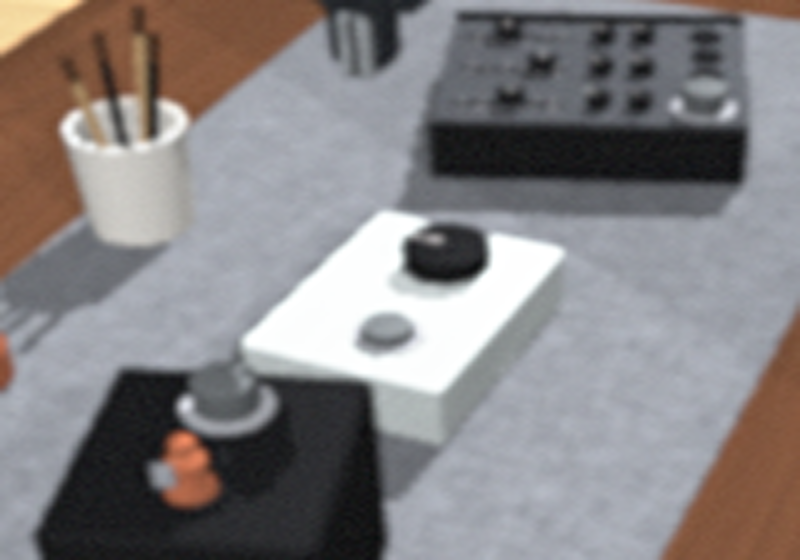

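The interface cap at (387,330) is now fully in, nothing else moved, and the heights match. The mixer and then the speaker are next.

```bash
python3 - <<'E' | tr -d '\n' | sed 's/np.float64//g'
from h import *
press(.4717,-.244,.066,105,.006)
press(.529,.217,.151,105,.006)
bot.servo_line([.40,.10,.30],velocity=.15)
c=vision.read_camera("top")["frame"][150:240,190:460,::-1]
s=vision.read_camera("side")["frame"][130:280,200:380,::-1]
c=cv2.resize(c,(780,260),interpolation=cv2.INTER_CUBIC)
s=cv2.resize(s,(780,340),interpolation=cv2.INTER_CUBIC)
cv2.imwrite("pics/f.png",np.vstack([c,s]));print(get_obs()["time_s"])
E
```

```text
[((5.0), (-0.1), 1.0), ((3.9), (0.4), 0.8), ((2.9), (0.6), 0.6), ((1.9), (-0.2), 0.6), ((0.9), (0.4), 0.6), ((-0.0), (1.3), 1.7), ((-0.9), (1.8), 0.8), ((-2.0), (1.8), 1.1), ((-3.0), (1.3), 0.8), ((-4.0), (1.7), 1.2), ((-5.0), (0.6), 1.8), ((-6.0), (1.5), 0.7), ((-7.0), (1.1), 2.2), ((-8.0), (1.9), 1.6), ((-9.0), (1.7), 0.8), ((-10.0), (1.6), 1.1), ((-11.0), (3.5), 0.7), ((-11.9), (5.0), 0.6), ((-12.8), (6.7), 0.5)] 24.425[((5.1), (-0.1), 0.7), ((3.9), (-0.3), 0.6), ((2.9), (-0.1), 1.4), ((1.9), (-0.4), 0.6), ((0.9), (0.0), 0.7), ((-0.1), (-0.1), 1.1), ((-0.9), (0.8), 0.5), ((-2.0), (2.6), 0.3), ((-3.0), (1.6), 0.6), ((-4.0), (1.2), 0.8), ((-5.0), (2.0), 0.8), ((-6.1), (1.5), 0.9), ((-7.0), (1.3), 0.5), ((-8.1), (1.1), 0.8), ((-9.0), (2.1), 1.7), ((-10.0), (2.2), 2.1), ((-11.0), (2.6), 0.7), ((-11.9), (4.8), 1.1), ((-12.7), (6.5), 0.7)] 33.058334.5083
```

View pics/f.png

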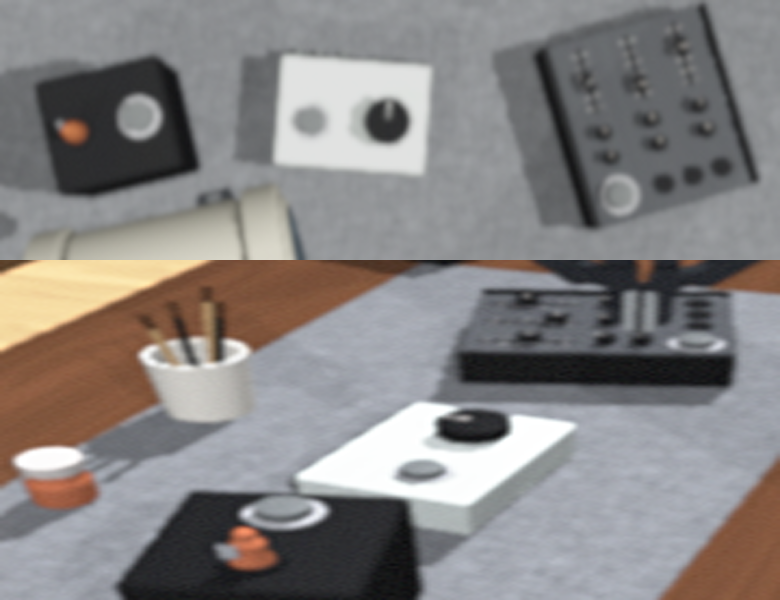

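All three caps are down: side view speaker (285,508), interface (421,469), mixer (697,341). The faders, figure, pot and cup haven't moved, and the arm is clear.

```bash
python3 -c "
from workcell import *
print(hand_in())"
```

```text
the job is handed in; nothing more can be done
None
```

I pressed the interface, mixer and speaker power buttons in that order and handed the job in: all three caps stay down, wrist-force readings peaked at about 7 N, nothing else moved in the pictures, and it took about 35 s.

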